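Draw the sprung gauge rod to its length mark and hold it

TASK

On the sprung length gauge, turn the captive wing nut on top of the bridge a quarter turn counter-clockwise, until its wing lies in line with the rod; this unlocks the rod. Then take the rod by its black knob, draw it out against its spring until its pointer stands over the middle of the gap in the index clip on the scale, and finish still gripping it there: do not let go, for the spring pulls it back. Leave the clip where it is set and the pliers, screwdriver and bolt lying round the gauge undisturbed.

Things in the scene. Friction and masses are not known exactly. Their poses are not given: they have to be found in the camera images.
- gauge: the gauge, fixed on the bench: grey base plate, x -55..55, y -175..200 mm in its frame, 12 mm thick; barrel on its -y half; steel bridge over the rod at y = 0 (78 mm along x, 32 along y, top at z 101 mm). Origin on the bench under the nut's axis, z up. +y is the direction the rod draws out; rod axis at x = 0, z = 75 mm
- wing (a joint): angle of the captive wing nut about the vertical (rad), growing counter-clockwise from above, stops at 0 and 1.57. 0: wing across the rod (gauge's x), its crossbar locks the rod; 1.57: wing along the rod (gauge's y), rod free (the bar clears the rod's ears from about 1.2). Starts at 0 to 0.25, stays where left (friction 0.08 N m), does not rise
- nut_grip (a point): point on the nut's axis at the height to grip, at z = 126 mm. The wing is a dark steel upright plate 52 mm long, 10 mm thick, from z 108 to 138 mm, on the bridge's top (z 101 mm)
- rod_part (a joint): draw of the rod (m), 0 home, stop at 0.14; moves along the gauge's +y. Inner spring pulls it home with about 5 N at 0, rising 6 N per 100 mm (12 N at 110 mm). Locked, it can be drawn only about 15 mm
- knob_neck (a point): middle of the neck of the black knob on the rod's end, on the rod axis, z = 75 mm, 60 mm to +y of the pointer. Neck 16 mm diameter, 38 mm long along y, between a 26 mm collar on the barrel side and a 36 mm head on the outer side. Moves with the rod
- pointer_tip (a point): lower tip of the steel pointer (3 mm thick along y) that is clamped on the rod and hangs down on the -x side of it, 39 mm above the bench. Moves with the rod; axis directions as the gauge's
- index_gap (a point): middle of the gap of the index clip, 36 mm above the bench: a small dark steel clip (20 x 22 mm) on the scale rail at the gauge's x = -45 mm, with two cheeks 12 mm apart along y; axes as the gauge's. It marks the length: 50 to 110 mm to +y of the pointer's start, stiff to move (20 N); the pointer passes just above its cheeks
- pliers: bystander: yellow-handled pliers, 178 x 62 x 12 mm, lying flat behind the gauge; origin under its middle
- screwdriver: bystander: stub screwdriver, 112 x 23 x 25 mm, lying in front of the gauge; origin under its middle
- bolt: bystander: hexagon bolt, 51 mm long, 15 mm head, lying in front of the gauge; origin under its middle

How it is judged:
On the way, in this order (a step that is already met when the one before it is completed fails the run):
1. the wing nut is turned in line with the rod (past 1.3 rad) while the rod is still home (within 20 mm) (value of joint wing above 1.3 rad and value of joint rod_part below 0.02 m), for 0.1 s.
2. the rod, gripped by the fingers, has its pointer over the gap of the index clip (y of pointer_tip in the frame of index_gap between -0.005 and 0.005 m and contact force between the fingers and rod_part above 2 N), for 0.2 s.
At the end, for the whole second after the job is handed in: the pointer stands over the gap of the index clip (within 5 mm of its middle along the scale), at rest, the fingers holding the rod against its spring, the wing nut in line with the rod (past 1.3 rad) (all of step 2 and velocity of joint rod_part between -0.005 and 0.005 m/s and value of joint wing above 1.3 rad); the arm keeps its last pose, push and grip.
It fails at once if the index clip is shifted by more than 5 mm (distance of index_gap from where it was at the start of the episode above 0.005 m).
It fails at once if the pliers, the screwdriver or the bolt is moved by more than 30 mm (distance of any of pliers, screwdriver, bolt from where it was at the start of the episode above 0.03 m).
It also fails if it takes over 42 s, if anything falls off the work surface, if the arm or the gripper's body presses on something with over 40 N, if the wrist force passes 120 N, or if a joint passes its speed limit or range.

ROBOT

A 7-joint arm with a two-finger parallel gripper is mounted at the origin on a cart in front of the work surface, level with it; the furniture and walls round the work are solid. World frame = base frame: x ahead of the robot, y to its left, z up, the work surface at z = 0. Lengths are in m, angles in rad, forces in N, time in s.
With the tool pointing down it reaches from about 0.425 to 0.925 m from the base axis. Payload 6.8 kg.
Tool frame: the origin (TCP) lies at the very end of the fingers, on their centre line; the grasp point (between the pads) lies 19 mm behind it; z points along the fingers, y is the line along which they close (so a half turn about z gives the same grasp; the last joint's range is limited). The gripper opens to 85 mm and grips with 20 to 120 N. Pads are 22 mm wide; open, the fingers measure 114 mm over their backs; the gripper's body (76 mm by 85 mm) begins 54 mm behind the grasp point. The pads swing forward as they close: fully open they stand 13 mm farther back than shut.
Start: joints at [-1.377, 0.477, 0.022, 1.555, -0.011, 1.109, -0.083], TCP at [0.201, 0.645, 0.231] pointing down, gripper open.
Joint ranges: [-2.96, 2.96], [-0.34, 2.1], [-1.41, 1.46], [0.24, 2.44], [-1.37, 4.51], [0.17, 1.92], [-2.96, 2.96]. Speed limits (rad/s): [2.39, 2.39, 3.14, 3.14, 3.14, 3.14, 3.14].

INTERFACE

Orientations are given as a unit quaternion [w, x, y, z].
In Python, from station import bot gives the robot as it stands.
- The arm moves only by the shell command python3 nudge.py 'ROWS' [FORCE]. ROWS is a JSON list of rows, 1 to 20 of them, each of 5 numbers: dx, dy, dz in m, then a turn about the tool's z in rad, then the opening from 0.0 (shut) to 1.0 (fully open); each row shifts and turns the commanded pose from where the row before left it, along the tool's axes as they then stand; what a row does not reach is not made up. A row lasts 1/10 s, in which the tool goes at most 0.05 m and 0.15 rad, less where a joint would pass 70% of its speed; a pose out of reach is approached as far as the arm can. The fingers move at their own pace and stop on an object; FORCE is the grip in N (left out, the last holds). Time passes only in rows, so rows that do not move let the fingers close. It prints the time, the measured TCP pose, the force, the opening and the grip force at its end.
- bot.get_obs(): the state, without advancing time (a new reading comes with each control period).
- bot.read_camera(name): name is "scene" or "top"; returns the picture (384x512x3 uint8, blue, green, red); there is no depth.
- bot.camera_info(name): a dict with "vertical_fov" (degrees; the focal length in pixels is half the picture's height over the tangent of half this angle, whatever the lens; pixels are square), "cx", "cy" (the principal point, pixels), "view" (4x4, takes a point from world to camera coordinates). Camera axes: x right, y up, looking along -z (the intrinsics and any distortion apply to the point x, -y, -z); pixel columns grow to the right and rows downward; lengths in m; the calibration is good to about 2 mm. A picture is of the moment at which its call begins. camera_info takes no time and is no camera call.
- bot.hand_in(): hands the job in; it is judged then, once.
The state is a dict: "t": time; "q": joint angles; "joint_vel": joint speeds; "joint_torque": joint torques, N m; "eef_pos": TCP position; "tool_rot": TCP orientation; "contact_force": force on the tool from outside, world axes, zero at the start; "torque": the same for the moment, N m; "gripper_width": opening from 0.0 (shut) to 1.0 (fully open); "grasp_force": force on a finger pad.
Only numpy, scipy, OpenCV 4.12 (cv2) and the standard library are available. Lean on these libraries where they do the work, as an engineer would, in place of code of your own. Each camera call takes 0.05 s, during which the arm holds its last target. There are 200 camera calls.

## Working session

There is one attempt and no reset: what is moved stays moved. The work goes in short steps, Python scripts to look and compute and a shell command to move; the robot and the scene stay as the last step left them, time stands still between calls to the robot, and variables do not carry over. Pictures are saved under pics/ and viewed, at most 10 in all, crops included, and the job is handed in when it is done.

```bash
ls; mkdir -p pics; python3 - <<'E'
from station import bot
import cv2
o=bot.get_obs(); print({k:o[k] for k in('t','eef_pos','tool_rot','contact_force','gripper_width')})
for n in('scene','top'):
    print(n,bot.camera_info(n)); cv2.imwrite(f'pics/{n}0.png',bot.read_camera(n))
E
```

```text
nudge.py
pics
station.py
{'t': 0.0, 'eef_pos': array([0.20045096, 0.64390882, 0.23033365]), 'tool_rot': array([-6.68369313e-05,  1.50300559e-01,  9.88639922e-01, -9.18106118e-04]), 'contact_force': array([ 0.23332588,  0.29249261, -0.69231448]), 'gripper_width': 0.9980509123615258}
scene {'vertical_fov': 48.46822374738087, 'cx': 261.87359459179294, 'cy': 188.54795539281065, 'view': array([[-6.42467131e-01, -7.66313103e-01, -4.61625483e-04,
         3.76419528e-01],
       [ 4.78249300e-01, -4.01428652e-01,  7.81109880e-01,
        -3.12414658e-01],
       [-5.98760046e-01,  5.01616652e-01,  6.24393419e-01,
        -6.48202545e-01],
       [ 0.00000000e+00,  0.00000000e+00,  0.00000000e+00,
         1.00000000e+00]])}
top {'vertical_fov': 42.84079184084398, 'cx': 259.44999148999483, 'cy': 190.64022411056942, 'view': array([[ 0.00461574, -0.99992287,  0.01152996,  0.05714443],
       [ 0.98412403,  0.00658792,  0.17735977, -0.54004895],
       [-0.17742205,  0.01052827,  0.98407854, -0.90635399],
       [ 0.        ,  0.        ,  0.        ,  1.        ]])}
```

View pics/scene0.png

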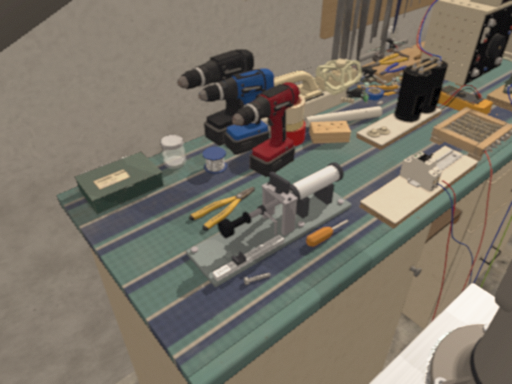

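View pics/top0.png

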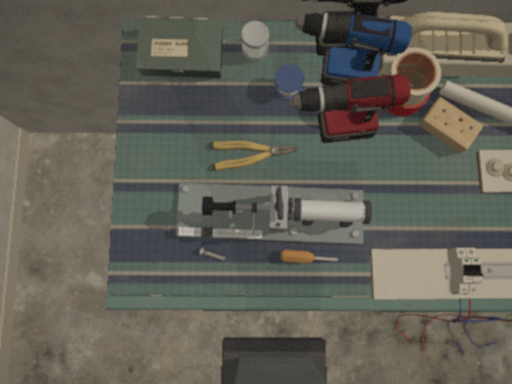

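The pictures show the gauge with its rod pointing left in the top view: bridge near (280,207), knob near (208,206). The pliers are behind it at (255,155), the screwdriver at (310,257) and the bolt at (212,253). I'll enlarge both views.

```bash
python3 - <<'E'
import cv2
a=cv2.imread('pics/top0.png')[172:252,170:380]; cv2.imwrite('pics/topc.png',cv2.resize(a,None,fx=3.8,fy=3.8,interpolation=cv2.INTER_CUBIC))
a=cv2.imread('pics/scene0.png')[155:290,180:360]; cv2.imwrite('pics/scenec.png',cv2.resize(a,None,fx=4.4,fy=4.4,interpolation=cv2.INTER_CUBIC))
E
```

```text
(no output)
```

View pics/topc.png

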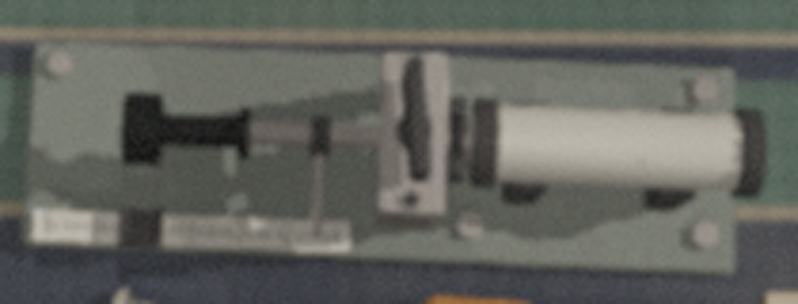

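View pics/scenec.png

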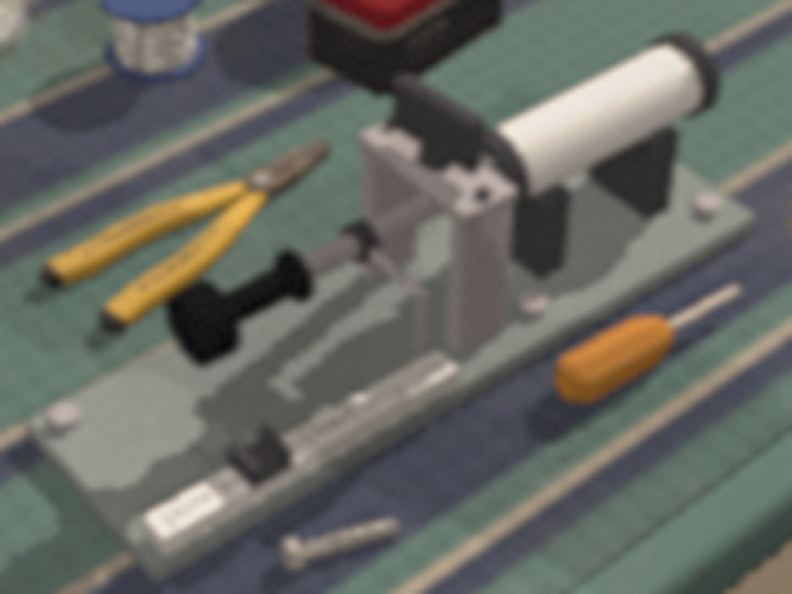

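The top crop shows the wing lying across the bridge about (414,118), the neck middle at (203,130), the pointer at (318,225) and the clip at (140,228). In the scene crop the neck is near (258,300), the clip near (262,452) and the pointer tip near (420,345). Next I'll triangulate these points and cut masks for finer measurement.

```bash
cat > h.py <<'E'
import numpy as np, cv2
from station import bot
def cam(n):
    c=bot.camera_info(n); f=192/np.tan(np.radians(c['vertical_fov'])/2); return f,c['cx'],c['cy'],np.array(c['view'])
C={n:cam(n) for n in('top','scene')}
def ray(n,p):
    f,cx,cy,V=C[n]; d=np.array([(p[0]-cx)/f,-(p[1]-cy)/f,-1]); R=V[:3,:3]
    d=R.T@d; return -R.T@V[:3,3], d/np.linalg.norm(d)
def plane(n,p,z):
    o,d=ray(n,p); return o+d*(z-o[2])/d[2]
def tri(a,b):
    o1,d1=ray('top',a); o2,d2=ray('scene',b)
    s=np.linalg.lstsq(np.c_[d1,-d2],o2-o1,rcond=None)[0]; A=o1+s[0]*d1; B=o2+s[1]*d2
    return (A+B)/2,np.linalg.norm(A-B)
def proj(n,X):
    f,cx,cy,V=C[n]; c=V[:3,:3]@X+V[:3,3]; return np.array([cx-f*c[0]/c[2],cy+f*c[1]/c[2]])
E
python3 - <<'E'
from h import *
np.set_printoptions(precision=4,suppress=True)
T=lambda u,v:((u+.5)/3.8-.5+170,(v+.5)/3.8-.5+172)
S=lambda u,v:((u+.5)/4.4-.5+180,(v+.5)/4.4-.5+155)
for n,a,b in [('neck',T(203,130),S(258,300)),('collar',T(247,132),S(293,276)),('head',T(142,128),S(205,324)),('clip',T(140,225),S(260,448)),('ptip',T(317,230),S(420,345)),
 ('screwFL',T(60,64),S(62,416)),('screwNR',T(704,234),None),('screwFR',T(704,88),S(707,205)),('screwM',T(469,225),S(535,303)),('rodclamp',T(320,135),S(362,240)),('nearwingtop',T(420,178),S(520,190)),('farwingtop',T(414,58),S(395,82))]:
    if b: print(n,*tri(a,b))
    else: print(n,plane('top',a,.016))
g=cv2.imread('pics/top0.png').max(2)
print('plate corners z=.012',[plane('top',T(*p),.012) for p in((35,45),(735,68),(730,272),(22,245))])
print('wing ends z=.138',[plane('top',T(*p),.138) for p in((414,58),(418,178))])
m=(g<75).astype(np.uint8)
n,l,s,c=cv2.connectedComponentsWithStats(m[172:252,170:380])
print([(s[i].tolist(),c[i].round(1).tolist()) for i in range(1,n) if s[i][4]>15])
E
```

```text
neck [0.5057 0.1288 0.07  ] 0.0010406574944446594
collar [0.5053 0.1076 0.0722] 0.0011949874816466345
head [0.5057 0.1585 0.0736] 0.0018480402983462477
clip [0.4618 0.1627 0.0333] 0.0006305574187953669
ptip [0.4591 0.0719 0.0409] 0.0005955068843745776
screwFL [0.5497 0.2097 0.014 ] 0.0011215154515925327
screwNR [ 0.4607 -0.1304  0.016 ]
screwFR [ 0.5221 -0.1615 -0.0362] 0.061714475218544985
screwM [ 0.4642 -0.0079  0.0153] 0.001413068431114423
rodclamp [0.5028 0.0704 0.0748] 0.00126737971297922
nearwingtop [0.4711 0.0155 0.0976] 0.02163394544523919
farwingtop [0.5317 0.0263 0.1282] 0.0016181902785877913
plate corners z=.012 [array([0.5599, 0.2232, 0.012 ]), array([ 0.5499, -0.1505,  0.012 ]), array([ 0.4412, -0.1443,  0.012 ]), array([0.4533, 0.2264, 0.012 ])]
wing ends z=.138 [array([0.5304, 0.0274, 0.138 ]), array([0.4743, 0.0257, 0.138 ])]
[([2, 12, 7, 9, 44], [5.0, 15.9]), ([124, 12, 69, 5, 160], [163.2, 14.0]), ([105, 16, 7, 31, 132], [108.3, 31.8]), ([32, 25, 35, 19, 419], [46.5, 34.4]), ([118, 27, 4, 21, 69], [119.7, 37.7]), ([123, 26, 7, 24, 126], [126.6, 38.5]), ([193, 29, 8, 23, 125], [197.4, 40.4]), ([81, 30, 6, 12, 61], [83.8, 35.4]), ([132, 48, 12, 6, 56], [136.7, 50.6]), ([169, 50, 13, 5, 57], [174.7, 51.8]), ([0, 54, 180, 26, 1475], [71.7, 70.7]), ([99, 57, 14, 3, 29], [105.0, 58.0]), ([18, 73, 12, 7, 33], [23.6, 77.3]), ([157, 78, 14, 2, 18], [163.6, 78.8])]
```

```bash
python3 nudge.py '[[0,0,0,-0.11,1],[0,0,0,-0.11,1],[0,0,0,-0.11,1],[-0.017,-0.038,0,0,1],[-0.017,-0.038,0,0,1],[-0.017,-0.038,0,0,1],[-0.017,-0.038,0,0,1],[-0.017,-0.038,0,0,1],[-0.017,-0.038,0,0,1],[-0.017,-0.038,0,0,1],[-0.017,-0.038,0,0,1],[-0.017,-0.038,0,0,1],[-0.017,-0.038,0,0,1],[-0.017,-0.038,0,0,1],[-0.017,-0.038,0,0,1],[-0.017,-0.038,0,0,1],[-0.017,-0.038,0,0,1],[-0.017,-0.038,0,0,1],[-0.017,-0.038,0,0,1],[0,0,0,0,1]]' 60
cat > go.py <<'E'
# print the tool-axis shift and turn to a world target: x y z yaw(of tool y from world y, ccw)
import sys
from h import *
from scipy.spatial.transform import Rotation as Ro
o=bot.get_obs(); w=o['tool_rot']; R=Ro.from_quat([*w[1:],w[0]]).as_matrix(); p=np.array(o['eef_pos'])
yaw=np.arctan2(-R[0,1],R[1,1]); t=list(map(float,sys.argv[1:]))
print('t',o['t'],'p',p.round(4),'yaw',yaw.round(3),'tilt',R[:,2].round(3),'shift',(R.T@(np.array(t[:3])-p)).round(4),'turn',round(-(t[3]-yaw),3),'q7',o['q'][6],'g',o['gripper_width'],o['grasp_force'],'F',np.round(o['contact_force'],1))
E
python3 go.py 0.5015 0.0265 0.109 0.03
```

```text
t: 2.1
eef_pos: [0.4912, 0.0385, 0.2314]
tool_rot: [0.001, -0.01, 1.0, -0.001]
contact_force: [0.1, -0.3, -0.6]
gripper_width: 0.998
grasp_force: 0.0
t 2.1 p [0.4912 0.0385 0.2314] yaw 0.019 tilt [ 0.001 -0.002 -1.   ] shift [-0.01   -0.0119  0.1224] turn -0.011 q7 1.453290255885466 g 0.9977082037554663 0.0 F [ 0.1 -0.3 -0.6]
```

q7 would run past its limit during the quarter turn, so I'll take the equivalent grasp half a turn back.

```bash
python3 nudge.py '[[0,0,0,0.15,1],[0,0,0,0.15,1],[0,0,0,0.15,1],[0,0,0,0.15,1],[0,0,0,0.15,1],[0,0,0,0.15,1],[0,0,0,0.15,1],[0,0,0,0.15,1],[0,0,0,0.15,1],[0,0,0,0.15,1],[0,0,0,0.15,1],[0,0,0,0.15,1],[0,0,0,0.15,1],[0,0,0,0.15,1],[0,0,0,0.15,1],[0,0,0,0.15,1],[0,0,0,0.15,1],[0,0,0,0.15,1],[0,0,0,0.15,1],[0,0,0,0.13,1]]'
python3 go.py 0.5015 0.0265 0.109 -3.1116
```

```text
t: 4.1
eef_pos: [0.4891, 0.045, 0.231]
tool_rot: [-0.0, 0.996, 0.092, -0.0]
contact_force: [0.7, -0.2, 1.1]
gripper_width: 0.999
grasp_force: 0.0
t 4.1 p [0.4891 0.045  0.231 ] yaw -2.957 tilt [-0.001  0.    -1.   ] shift [0.0088 0.0205 0.122 ] turn 0.155 q7 -1.4224802481241317 g 0.9986872482261119 0.0 F [ 0.7 -0.2  1.1]
```

```bash
python3 nudge.py '[[0.006,0.011,0,0.08,1],[0.005,0.011,0,0.07,1],[0,0,0.02,0,1],[0,0,0.02,0,1],[0,0,0,0,1],[0,0,0,0,1]]'
python3 go.py 0.5015 0.0265 0.109 -3.1116
python3 - <<'E'
from h import *
a=bot.read_camera('scene')[120:290,180:360]; cv2.imwrite('pics/s1.png',cv2.resize(a,None,fx=3.4,fy=3.4,interpolation=cv2.INTER_CUBIC))
E
```

```text
t: 4.7
eef_pos: [0.5035, 0.0246, 0.1913]
tool_rot: [0.0, 1.0, 0.02, -0.001]
contact_force: [0.5, -0.3, 0.5]
gripper_width: 1.0
grasp_force: 0.0
t 4.7 p [0.5035 0.0246 0.1913] yaw -3.102 tilt [-0.001 -0.    -1.   ] shift [-0.0018 -0.002   0.0823] turn 0.01 q7 -1.4354669933622113 g 0.9997498054365824 0.0 F [ 0.5 -0.3  0.5]
```

View pics/s1.png

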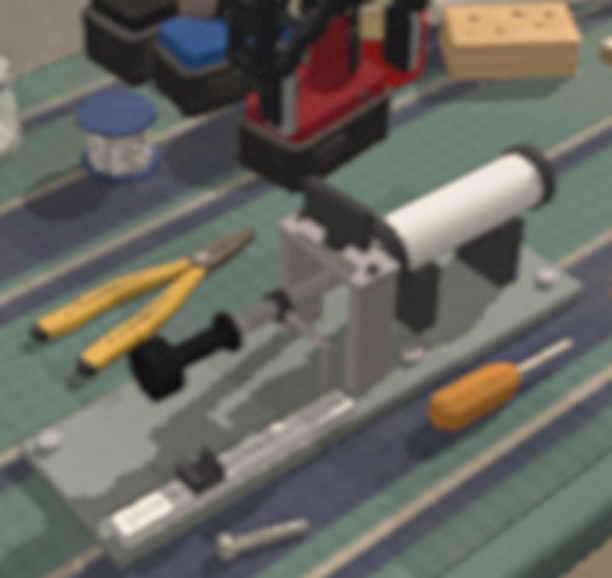

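Scene crop: the fingers, at about (280,110) and (400,50), stand either side of the wing and well above it. I'll go down and close.

```bash
python3 nudge.py '[[-0.001,-0.001,0.02,0.01,1],[-0.001,-0.001,0.02,0,1],[0,0,0.02,0,1],[0,0,0.02,0,1],[0,0,0,0,1],[0,0,0,0,0],[0,0,0,0,0],[0,0,0,0,0],[0,0,0,0,0],[0,0,0,0,0],[0,0,0,0,0],[0,0,0,0,0]]' 60
python3 go.py 0.5015 0.0265 0.109 -3.1116
```

```text
t: 5.95
eef_pos: [0.5018, 0.0256, 0.1119]
tool_rot: [0.0, 1.0, 0.015, 0.0]
contact_force: [-1.9, -2.2, 6.7]
gripper_width: 0.102
grasp_force: 58.8
t 5.95 p [0.5018 0.0256 0.1119] yaw -3.112 tilt [ 0. -0. -1.] shift [-0.0003 -0.0009  0.0029] turn -0.001 q7 -1.3344748313198178 g 0.10164287156541589 58.753005266189575 F [-1.9 -2.2  6.7]
```

```bash
python3 nudge.py '[[0,0,0,-0.12,0],[0,0,0,-0.12,0],[0,0,0,-0.12,0],[0,0,0,-0.12,0],[0,0,0,-0.12,0],[0,0,0,-0.12,0],[0,0,0,-0.12,0],[0,0,0,-0.12,0],[0,0,0,-0.12,0],[0,0,0,-0.12,0],[0,0,0,-0.12,0],[0,0,0,-0.12,0],[0,0,0,-0.04,0],[0,0,0,0,0],[0,0,0,0,0]]'
python3 go.py 0.5015 0.0265 0.2 -1.6008; python3 -c "
from station import bot;print(bot.get_obs()['torque'])"
```

```text
t: 7.45
eef_pos: [0.5019, 0.0255, 0.1118]
tool_rot: [0.0, 0.729, 0.685, -0.0]
contact_force: [-2.1, -2.6, 6.5]
gripper_width: 0.106
grasp_force: 58.9
t 7.45 p [0.5019 0.0255 0.1118] yaw -1.633 tilt [ 0. -0. -1.] shift [ 0.001  -0.0005 -0.0882] turn -0.033 q7 -0.08865504977954039 g 0.10604681520243447 58.90881657600403 F [-2.1 -2.6  6.5]
[-0.4940927   0.38331315  0.04522171]
```

```bash
python3 nudge.py '[[0,0,0,-0.03,0],[0,0,0,0,0],[0,0,0,0,1],[0,0,0,0,1],[0,0,0,0,1],[0,0,0,0,1],[0,0,0,0,1],[0,0,-0.03,0,1],[0,0,-0.03,0,1],[0,0,-0.03,0,1],[0,0,0,0,1]]'
python3 go.py 0.5055 0.130 0.2 -1.6008
python3 - <<'E'
from h import *
a=bot.read_camera('scene')[120:290,180:360]; cv2.imwrite('pics/s2.png',cv2.resize(a,None,fx=3.4,fy=3.4,interpolation=cv2.INTER_CUBIC))
E
```

```text
t: 8.55
eef_pos: [0.5043, 0.0265, 0.205]
tool_rot: [0.002, 0.718, 0.696, 0.003]
contact_force: [0.2, -0.2, 0.5]
gripper_width: 1.005
grasp_force: 0.0
t 8.55 p [0.5043 0.0265 0.205 ] yaw -1.602 tilt [ 0.007  0.002 -1.   ] shift [ 0.1035 -0.0021  0.0052] turn -0.001 q7 -0.11733505861462398 g 1.0049460683696283 0.0 F [ 0.2 -0.2  0.5]
```

View pics/s2.png

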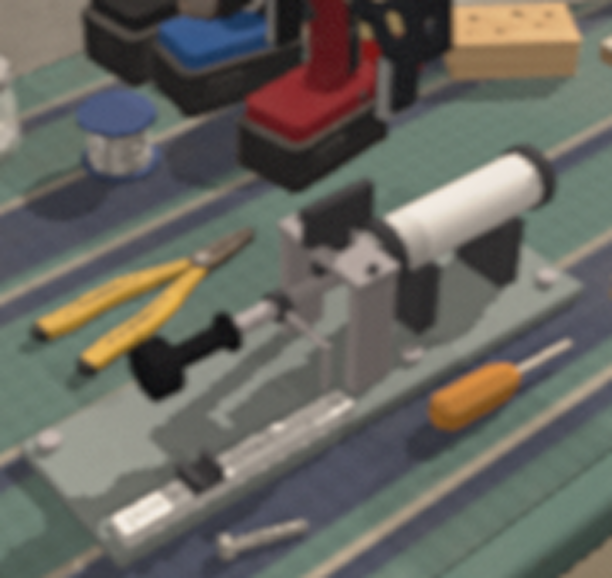

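The picture shows the wing along the rod at (338,212), with the knob neck at (207,347) and everything else undisturbed. Now I'll go over the neck.

```bash
python3 nudge.py '[[0.026,0,0,0,1],[0.026,0,0,0,1],[0.026,0,0,0,1],[0.026,0,0,0,1],[0,0,0,0,1],[0,0,0.02,0,1],[0,0,0.02,0,1],[0,0,0,0,1],[0,0,0,0,1]]'
python3 go.py 0.505 0.130 0.057 -1.6008
```

```text
t: 9.5
eef_pos: [0.5045, 0.1294, 0.1608]
tool_rot: [-0.0, 0.718, 0.696, -0.001]
contact_force: [0.5, -0.5, 0.5]
gripper_width: 1.001
grasp_force: 0.0
t 9.5 p [0.5045 0.1294 0.1608] yaw -1.603 tilt [-0.002 -0.001 -1.   ] shift [0.0007 0.0006 0.1038] turn -0.002 q7 -0.3033101133108099 g 1.0013837793629676 0.0 F [ 0.5 -0.5  0.5]
```

```bash
python3 nudge.py '[[0,0,0.026,0,1],[0,0,0.026,0,1],[0,0,0.026,0,1],[0,0,0.025,0,1],[0,0,0,0,1],[0,0,0,0,0],[0,0,0,0,0],[0,0,0,0,0],[0,0,0,0,0],[0,0,0,0,0],[0,0,0,0,0],[0,0,0,0,0]]' 80
python3 go.py 0.5077 0.221 0.057 -1.6008
```

```text
t: 10.7
eef_pos: [0.5056, 0.1304, 0.0592]
tool_rot: [0.0, 0.718, 0.696, 0.001]
contact_force: [-1.3, -1.2, 5.1]
gripper_width: 0.156
grasp_force: 77.9
t 10.7 p [0.5056 0.1304 0.0592] yaw -1.602 tilt [ 0.001  0.001 -1.   ] shift [ 0.0906 -0.0008  0.0023] turn -0.001 q7 -0.25036341714307353 g 0.15591366238169482 77.92080760002136 F [-1.3 -1.2  5.1]
```

```bash
python3 nudge.py '[[0.01,0,0,0,0],[0.015,0,0,0,0],[0.015,0,0,0,0],[0.015,0,0,0,0],[0.015,0,0,0,0],[0.01,0,0,0,0],[0.005,0,0,0,0],[0,0,0,0,0],[0,0,0,0,0],[0,0,0,0,0]]'
python3 go.py 0.5077 0.221 0.057 -1.6008
python3 - <<'E'
from h import *
t=bot.read_camera('top'); s=bot.read_camera('scene'); cv2.imwrite('pics/t3raw.png',t); cv2.imwrite('pics/s3raw.png',s)
a=cv2.resize(t[190:250,165:275],None,fx=5,fy=5,interpolation=cv2.INTER_CUBIC)
b=cv2.resize(s[190:290,190:300],None,fx=5,fy=5,interpolation=cv2.INTER_CUBIC)[180:480]
cv2.imwrite('pics/v3.png',np.vstack([a,b]))
E
```

```text
t: 11.7
eef_pos: [0.5084, 0.2116, 0.0592]
tool_rot: [0.001, 0.719, 0.695, -0.001]
contact_force: [-0.9, -10.2, 10.7]
gripper_width: 0.157
grasp_force: 78.4
t 11.7 p [0.5084 0.2116 0.0592] yaw -1.604 tilt [ 0.    -0.003 -1.   ] shift [ 0.0094 -0.001   0.0021] turn -0.004 q7 -0.39324174955645824 g 0.15662831912884803 78.3574390411377 F [ -0.9 -10.2  10.7]
```

View pics/v3.png

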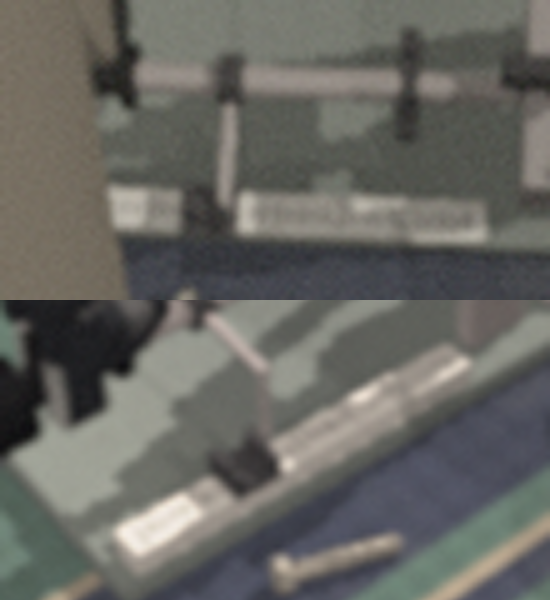

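The pointer tip, at (226,205) in the top half of the picture, is just short of the middle of the clip, which spans columns 183–238. I'll measure the remaining distance from column profiles.

```bash
python3 - <<'E'
from h import *
t0=cv2.imread('pics/top0.png').astype(float).max(2); t3=cv2.imread('pics/t3raw.png').astype(float).max(2)
print('clip0 rows229-234',list(zip(range(198,218),t0[229:235,198:218].mean(0).round().astype(int).tolist())))
for r in (217,220,223,226,228,230): print(r,'ptr0',list(zip(range(248,260),t0[r,248:260].astype(int).tolist())))
for r in (215,220,223,226,228,230): print(r,'now',t3[r,200:218].astype(int).tolist())
E
```

```text
clip0 rows229-234 [(198, 140), (199, 138), (200, 125), (201, 95), (202, 71), (203, 62), (204, 58), (205, 52), (206, 53), (207, 52), (208, 54), (209, 52), (210, 49), (211, 57), (212, 94), (213, 130), (214, 140), (215, 134), (216, 132), (217, 127)]
217 ptr0 [(248, 84), (249, 85), (250, 80), (251, 86), (252, 86), (253, 104), (254, 98), (255, 85), (256, 80), (257, 84), (258, 88), (259, 79)]
220 ptr0 [(248, 79), (249, 81), (250, 82), (251, 81), (252, 89), (253, 101), (254, 99), (255, 84), (256, 83), (257, 78), (258, 82), (259, 84)]
223 ptr0 [(248, 83), (249, 84), (250, 81), (251, 87), (252, 96), (253, 101), (254, 101), (255, 83), (256, 83), (257, 82), (258, 86), (259, 84)]
226 ptr0 [(248, 83), (249, 81), (250, 82), (251, 86), (252, 96), (253, 102), (254, 97), (255, 83), (256, 85), (257, 85), (258, 83), (259, 83)]
228 ptr0 [(248, 80), (249, 81), (250, 82), (251, 93), (252, 105), (253, 105), (254, 93), (255, 83), (256, 84), (257, 84), (258, 79), (259, 81)]
230 ptr0 [(248, 120), (249, 122), (250, 120), (251, 125), (252, 116), (253, 108), (254, 105), (255, 107), (256, 115), (257, 113), (258, 113), (259, 112)]
215 now [92, 92, 93, 86, 87, 91, 97, 93, 96, 123, 147, 146, 112, 86, 89, 90, 90, 90]
220 now [88, 90, 87, 84, 85, 86, 81, 88, 108, 135, 147, 137, 101, 84, 89, 94, 91, 94]
223 now [89, 86, 86, 88, 86, 82, 89, 89, 108, 144, 148, 133, 101, 85, 88, 82, 88, 86]
226 now [83, 80, 76, 75, 77, 76, 78, 82, 111, 147, 147, 120, 90, 79, 81, 83, 86, 82]
228 now [124, 98, 67, 68, 58, 56, 59, 66, 109, 143, 142, 110, 101, 127, 140, 132, 114, 109]
230 now [131, 97, 72, 70, 73, 68, 56, 61, 92, 121, 129, 116, 135, 177, 185, 178, 154, 140]
```

```bash
python3 - <<'E'
from h import *
yd=np.array([.03,1,0])
pt=plane('top',(209.6,229),.041); p0=plane('top',(252.6,228),.041)
print('pointer now',pt@yd,'start',p0@yd,'moved',(pt-p0)@yd)
for z in(.030,.036,.042): print(z,'clip L,R',plane('top',(201,231.5),z)@yd,plane('top',(212,231.5),z)@yd)
E
```

```text
pointer now 0.17016539865090555 start 0.08707069363607556 moved 0.08309470501482999
0.03 clip L,R 0.18773123967592645 0.16625302905536957
0.036 clip L,R 0.18706432017119845 0.16572076248245085
0.042 clip L,R 0.18639740066647045 0.1651884959095321
```

```bash
python3 nudge.py '[[0.003,0,0,0,0],[0.003,0,0,0,0],[0,0,0,0,0],[0,0,0,0,0],[0,0,0,0,0],[0,0,0,0,0]]'
python3 go.py 0.5077 0.2173 0.059 -1.6008
python3 - <<'E'
from h import *
t=bot.read_camera('top'); s=bot.read_camera('scene')
for r in (223,226,228,230): print(r,'now',t[r,198:216].max(1).tolist())
a=cv2.resize(t[190:250,165:275],None,fx=5,fy=5,interpolation=cv2.INTER_CUBIC)
b=cv2.resize(s[190:290,190:300],None,fx=5,fy=5,interpolation=cv2.INTER_CUBIC)[180:480]
cv2.imwrite('pics/v4.png',np.vstack([a,b]))
E
```

```text
t: 12.4
eef_pos: [0.5086, 0.2173, 0.0591]
tool_rot: [0.001, 0.719, 0.695, -0.001]
contact_force: [-1.5, -8.9, 10.3]
gripper_width: 0.157
grasp_force: 78.4
t 12.4 p [0.5086 0.2173 0.0591] yaw -1.605 tilt [ 0.    -0.004 -1.   ] shift [-0.0001 -0.0009  0.0001] turn -0.004 q7 -0.4027128296531281 g 0.15702392988617622 78.39467167854309 F [-1.5 -8.9 10.3]
223 now [88, 88, 90, 82, 87, 85, 85, 112, 145, 145, 125, 98, 84, 85, 86, 85, 86, 91]
226 now [87, 85, 85, 76, 73, 71, 79, 109, 143, 147, 117, 87, 79, 79, 81, 80, 80, 82]
228 now [134, 133, 125, 93, 77, 70, 73, 109, 140, 142, 105, 70, 67, 72, 98, 131, 140, 130]
230 now [142, 141, 130, 99, 72, 64, 77, 94, 123, 126, 107, 82, 70, 80, 131, 176, 189, 179]
```

View pics/v4.png

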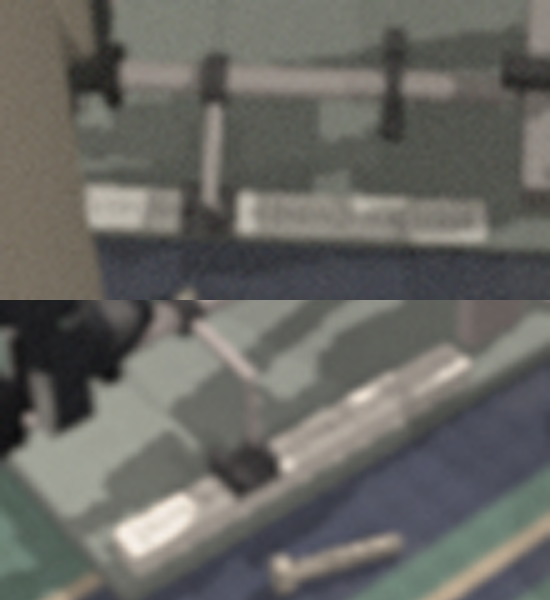

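The pointer is at column 206.6 and the clip spans 201–212, so it stands over the middle with the clip unmoved. The grip is steady.

```bash
python3 nudge.py '[[0,0,0,0,0],[0,0,0,0,0]]'; python3 -c "
from station import bot;print(bot.hand_in())"
```

```text
t: 12.7
eef_pos: [0.5086, 0.2173, 0.0591]
tool_rot: [0.001, 0.719, 0.695, -0.001]
contact_force: [-0.8, -10.0, 9.3]
gripper_width: 0.159
grasp_force: 78.4
the job is handed in; nothing more can be done
None
```

I handed the job in at 12.7 s, with no verdict returned: by the last pictures and readings the wing nut lies in line with the rod, the pointer stands over the middle of the clip's gap, and the fingers still hold the knob at about 78 N.

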